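Set the easel's sprung leg to its length mark and close the cam lever

TASK

The tabletop easel lies on its back: press the round release plunger of its leg clamp down to its stop, then draw the sprung leg out by its side lug until the black band is level with the mouth of the clamp, the cam lever still open. Keeping the leg there, bring the cam lever fully closed against the leg, not before the leg is at its mark. Finish holding: leg and closed lever squeezed together between the fingers, leg still at its mark, nothing let go; leave the other things on the table and the easel as they are.

Things in the scene. Friction and masses are not known exactly. Their poses are not given: they have to be found in the camera images.
- easel: Tabletop easel lying on its back, fixed for the run. Wooden panel 260 x 200 mm, top 18 mm above the table (edge strips to 30 mm); on it a grey steel channel 32 mm wide, 135 mm long, walls to 47 mm, open on top, in which the leg slides. Origin: on the table under the clamp's mouth. The panel starts there and runs to +x; the leg sticks out to -x; the cam lever is on the +y side; z up.
- mouth (a point): Centre of the clamp's mouth (end of the channel, flush with the panel's edge), 45 mm above the table, level with the leg's top; axes as the easel's. The leg is a level aluminium bar 20 mm wide, 27 to 45 mm above the table, with only table below it outside the mouth; at the start it ends 142 mm out, in a rubber foot 23 mm wide, 20 mm long.
- band (a point): Length mark: black band 6 mm wide round the leg, seen from above in the open channel; the point is its middle on the leg's top face, 45 mm high. Moves with the leg; starts 25 to 50 mm inside the mouth (towards easel +x). The leg is at its mark when this point lies in the plane of the mouth.
- leg (a joint): How far the leg is drawn out, m: 0 fully in (start), stop at 0.065. A spring pulls it back in with about 5 N at 0 and 8 N at 0.05; let go, it slides back. It cannot move more than about 3 mm until the plunger is down.
- lug (a point): Middle of the pulling face of the leg's side lug, a bar 12 mm thick standing out from the leg to easel -y (away from the lever), 10 to 59 mm off the leg's middle line, 24 to 48 mm above the table; the point is 34 mm off that line, 36 mm high. The face looks at the mouth, 70 mm from it at the start: a finger let down between mouth and lug draws the leg out by it. Moves with the leg.
- lever (a joint): Cam lever angle, rad: 0 fully closed (parallel to the leg, at its stop), larger is open, stop at 0.4; starts 0.20 to 0.28. It turns about an upright pin 12 mm inside the mouth, 22 mm to easel +y of the leg's middle line, and stays where it is left (about 1.2 N at 100 mm from the pin moves it).
- lever_mid (a point): Point in the lever, 100 mm from its pin, 37 mm above the table. The lever is a grey plastic bar 8 mm thick, 29 to 45 mm above the table, reaching 147 mm from its pin along the leg's +y side. Closed, it lies 12 to 20 mm from the leg's middle line, so that leg and lever together are 30 mm wide, and it ends 135 mm outside the mouth.
- plunger (a joint): How far the release plunger is pressed, m: 0 up (start), 0.008 at its stop. Needs about 4 N and stays down once pressed; the leg is freed at about 0.007.
- plunger_top (a point): Centre of the top of the release plunger's round aluminium head (24 mm across, 7 mm thick), 74 mm above the table when up; it stands on the bridge over the channel, 95 mm inside the mouth, and is pressed straight down.
- tape_roll: roll of paper tape, 60 mm across, 22 mm high, lying on the easel's panel; bystander
- eraser: white eraser 50 x 24 x 14 mm, lying on the easel's panel; bystander
- paint_cup: clear plastic cup, 84 mm across, 100 mm high; bystander, origin at the centre of its underside
- paint_bottle: yellow paint bottle, 60 mm across, 160 mm high; bystander, origin at the centre of its underside
- paint_jar: glass paint jar, 70 mm across, 75 mm high; bystander, origin at the centre of its underside
- palette_knife: palette knife 200 mm long lying on the table; bystander
- brush: paint brush 200 mm long lying on the table; bystander

How it is judged:
On the way, in this order (a step that is already met when the one before it is completed fails the run):
1. the release plunger is pressed down to its stop (value of joint plunger above 0.007 m), for 0.1 s.
2. the leg is held at its mark by the fingers, the lever still open (x of band in the frame of mouth between -0.005 and 0.005 m and contact force between the fingers and leg above 1 N and value of joint lever above 0.1 rad), for 0.2 s.
3. the lever is closed, the leg still held at its mark (value of joint plunger above 0.0065 m and value of joint lever below 0.06 rad and x of band in the frame of mouth between -0.005 and 0.005 m and contact force between the fingers and leg above 1 N and contact force between the fingers and lever above 1 N and velocity of joint leg between -0.01 and 0.01 m/s), for 0.3 s.
At the end, for the whole second after the job is handed in: Plunger still down (over 6.5 mm), lever within 0.06 rad of closed, middle of the band within 5 mm of the plane of the clamp's mouth and the leg at rest, the fingers pressing on both the leg and the lever with more than 1 N each (all of step 3); the arm keeps its last pose, push and grip.
It fails at once if the lever is closed while the leg is more than 8 mm off its mark (value of joint lever below 0.06 rad and not (x of band in the frame of mouth between -0.008 and 0.008 m)).
It fails at once if a bystander is moved by more than 30 mm (distance of any of tape_roll, eraser, paint_cup, paint_bottle, paint_jar, palette_knife, brush from where it was at the start of the episode above 0.03 m).
It also fails if it takes over 48 s, if anything falls off the work surface, if the arm or the gripper's body presses on something with over 40 N, if the wrist force passes 120 N, or if a joint passes its speed limit or range.

ROBOT

A 7-joint arm with a two-finger parallel gripper is mounted at the origin on the work surface. World frame = base frame: x ahead of the robot, y to its left, z up, the work surface at z = 0. Lengths are in m, angles in rad, forces in N, time in s.
With the tool pointing down it reaches from about 0.4 to 0.85 m from the base axis. Payload 4.5 kg.
Tool frame: the origin (TCP) lies at the very end of the fingers, on their centre line; the grasp point (between the pads) lies 19 mm behind it (r.pinch_z is the distance from the TCP to the grasp point, in m); z points along the fingers, y is the line along which they close (so a half turn about z gives the same grasp; the last joint's range is limited). The gripper opens to 88 mm and grips with 3 to 60 N. Pads are 18 mm wide; open, the fingers measure 123 mm over their backs; the gripper's body (75 mm by 187 mm) begins 45 mm behind the grasp point.
Start: joints at [-1.227, 0.689, -0.195, 1.565, 0.157, 0.902, -0.215], TCP at [0.191, 0.595, 0.239] pointing down, gripper open.
Joint ranges: [-3.01, 3.01], [-0.46, 2.08], [-1.47, 1.51], [0.13, 2.56], [-1, 4.14], [0.04, 2.09], [-2.66, 2.66]. Speed limits (rad/s): [2.57, 2.57, 3.14, 3.14, 3.14, 3.14, 3.14].

INTERFACE

Orientations are given as a unit quaternion [x, y, z, w].
In Python, from plant import r, cams gives the robot as it stands.
- The arm moves only by the shell command python3 -m pendant 'ROWS' [FORCE]. ROWS is JSON, a list of rows, each a list of 3 entries, a list of its own where there are three numbers: the closure, from -1 (fully open) to 1 (shut), then the shift along the tool's x, y, z in mm, then the turn, a rotation vector about the tool's x, y, z in degrees. A call has 1 to 8 rows; each row shifts and turns the commanded pose from where the row before left it, along the tool's axes as they then stand; what a row does not reach is not made up. A row lasts 1/8 s, in which the tool goes at most 62.5 mm and 10.7 degrees, less where a joint would pass 70% of its speed; a pose out of reach is approached as far as the arm can. A call with a gripper value outside its range is refused whole. The fingers move at their own pace and stop on an object; FORCE is the grip in N (left out, the last holds). Time passes only in rows, so rows that do not move let the fingers close. It gives the time, the measured TCP pose, the force, the opening and the grip force at its end, in the units of the state.
- r.get_state(): the state, without advancing time (a new reading comes with each control period).
- cams.snapshot(name): name is "scene" or "top" or "wrist"; returns a dict with "img" (480x640x3 uint8, red, green, blue), "camera_matrix" (3x3 intrinsics, pixels), "camera_from_world" (4x4, takes a point from world to camera coordinates); the wrist camera has in their place "tool_from_camera" (4x4, takes a point from camera to tool coordinates, whose origin is the TCP and whose axes are the flange's). Camera axes: x right, y up, looking along -z (the intrinsics and any distortion apply to the point x, -y, -z); pixel columns grow to the right and rows downward; lengths in m; the calibration is good to about 2 mm. A picture is of the moment at which its call begins: read the wrist's pose just before it. There is no depth.
- r.finish_job(): hands the job in; it is judged then, once.
The state is a dict: "clock": time; "q": joint angles; "qd": joint speeds; "joint_torque": joint torques, N m; "tool_pos": TCP position; "eef_rot": TCP orientation; "contact_force": force on the tool from outside, world axes, zero at the start; "moment": the same for the moment, N m; "opening": opening from 0.0 (shut) to 1.0 (fully open); "finger_force": force on a finger pad.
Only numpy, scipy, OpenCV 4.12 (cv2) and the standard library are available. Lean on these libraries where they do the work, as an engineer would, in place of code of your own. Each camera call takes 0.05 s, during which the arm holds its last target. There are 200 camera calls.

## Working session

There is one attempt and no reset: what is moved stays moved. The work goes in short steps, Python scripts to look and compute and a shell command to move; the robot and the scene stay as the last step left them, time stands still between calls to the robot, and variables do not carry over. Pictures are saved under pics/ and viewed, at most 10 in all, crops included, and the job is handed in when it is done.

```bash
ls; mkdir -p pics
cat > h.py <<'E'
import numpy as np, cv2
from plant import r, cams
from scipy.spatial.transform import Rotation as R
def snap(n,f):
    s=r.get_state(); d=cams.snapshot(n)
    cv2.imwrite(f'pics/{f}.png',d['img'][:,:,::-1])
    K=np.array(d['camera_matrix'])
    if n=='wrist':
        T=np.eye(4);T[:3,:3]=R.from_quat(s['eef_rot']).as_matrix();T[:3,3]=s['tool_pos']
        M=T@np.array(d['tool_from_camera'])
    else: M=np.linalg.inv(np.array(d['camera_from_world']))
    np.savez(f'pics/{f}.npz',K=K,M=M,img=d['img']); return d
def px(f,u,v,z):
    a=np.load(f'pics/{f}.npz');K,M=a['K'],a['M']
    c=np.linalg.inv(K)@[u,v,1]; c=np.array([c[0],-c[1],-c[2]])
    w=M[:3,:3]@c; o=M[:3,3]; return o+w*(z-o[2])/w[2]
def proj(f,p):
    a=np.load(f'pics/{f}.npz'); c=np.linalg.inv(a['M'])@[*p,1]
    q=a['K']@[c[0],-c[1],-c[2]]; return q[:2]/q[2]
def crop(f,x,y,w,h,s,o):
    cv2.imwrite(f'pics/{o}.png',cv2.resize(cv2.imread(f'pics/{f}.png')[y:y+h,x:x+w],None,fx=s,fy=s,interpolation=cv2.INTER_CUBIC))
E
python3 - <<'E'
from h import *
d=snap('top','t0'); print([k for k in d]); snap('scene','s0'); s=r.get_state(); print(s)
a=np.load('pics/t0.npz');print(a['K'],a['M'])
E
```

```text
pics
['img', 'camera_matrix', 'camera_from_world']
{'clock': 0.1, 'q': array([-1.22719675,  0.68984805, -0.19451366,  1.56621781,  0.15734995,
        0.9025181 , -0.2150965 ]), 'qd': array([ 0.00133606, -0.00293002, -0.00092817, -0.00480241, -0.00020409,
       -0.00030861, -0.00129452]), 'joint_torque': array([-4.20056633e-03, -5.28495276e+01, -1.27166312e+00, -1.53836811e+01,
       -5.25357784e-02,  1.98035013e-03,  3.06089464e-05]), 'tool_pos': array([0.19043091, 0.5946994 , 0.23802851]), 'eef_rot': array([ 1.54230106e-01,  9.88034634e-01, -7.97215900e-04, -4.02102216e-05]), 'contact_force': array([ 0.21297144, -0.60586892,  0.85688382]), 'moment': array([ 0.01474433, -0.00372371, -0.00753287]), 'finger_force': 0.0, 'opening': 1.00148003519013}
[[524.37920534   0.         324.34612768]
 [  0.         524.37920534 239.74091025]
 [  0.           0.           1.        ]] [[-0.0284975   0.99406294 -0.10500837  0.48130029]
 [-0.99958068 -0.02887897 -0.00211379  0.01233816]
 [-0.00513377  0.1049041   0.99446909  1.23993088]
 [ 0.          0.          0.          1.        ]]
```

View pics/t0.png

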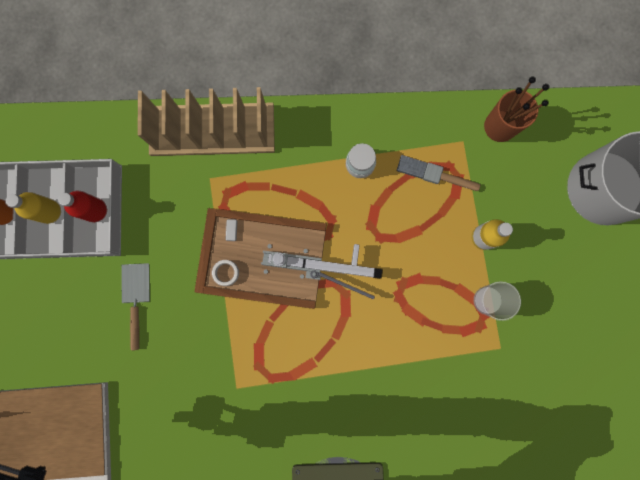

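The easel is at about (265,258), its leg pointing right to the foot at (376,273). The lug is at (355,255), the lever at (345,285), the plunger near (283,260). I'll enlarge that area.

```bash
python3 -c "
from h import *
crop('t0',190,200,200,115,4,'c0')"
```

```text
(no output)
```

View pics/c0.png

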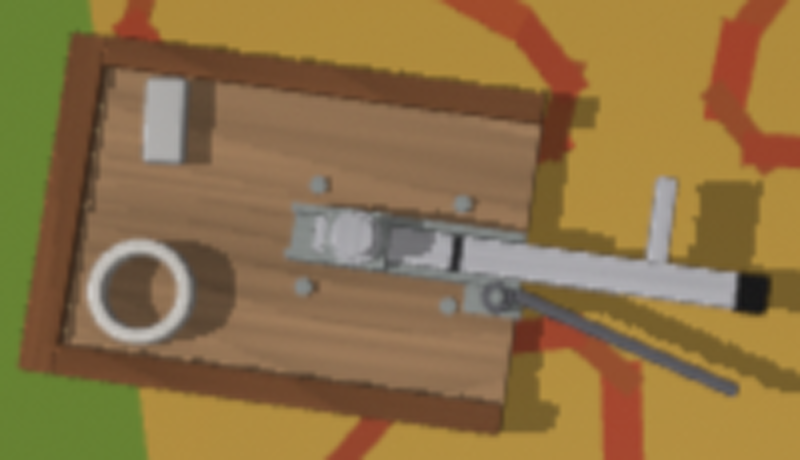

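```bash
cat >> h.py <<'E'
def pc(u,v,z,f='t0',x=190,y=200,s=4): return px(f,x+(u+.5)/s-.5,y+(v+.5)/s-.5,z)
E
python3 - <<'E'
from h import *
P={'cornA':(547,92,.03),'cornB':(500,430,.03),'backA':(72,33,.03),'backB':(22,370,.03),'foot':(769,295,.045),'plunger':(353,235,.074),'band':(457,252,.045),'legmid':(600,264,.045),'lugtip':(666,178,.048),'lugroot':(658,262,.048),'pin':(497,297,.045),'levtip':(735,388,.045)}
W={k:pc(*v) for k,v in P.items()}
for k in W: print(k,W[k].round(4))
ex=W['plunger']-W['foot'];ex=ex[:2]; print(np.linalg.norm(ex),'exp .237'); ex/=np.linalg.norm(ex)
e2=W['backB']-W['cornB'];e3=W['backA']-W['cornA'];print([np.degrees(np.arctan2(v[1],v[0])) for v in (ex,e2,e3)],np.linalg.norm(e2),np.linalg.norm(W['cornA']-W['cornB']))
ey=np.array([-ex[1],ex[0]])
o=(W['plunger'][:2]-.095*ex+W['foot'][:2]+.142*ex)/2; print('mouth',o,ex,ey)
for k in W: d=W[k][:2]-o; print(k,(1e3*np.array([d@ex,d@ey])).round(1))
E
```

```text
cornA [0.649 0.009 0.03 ]
cornB [0.4546 0.0416 0.03  ]
backA [0.6919 0.2855 0.03  ]
backB [0.4966 0.3153 0.03  ]
foot [ 0.5268 -0.1137  0.045 ]
plunger [0.5657 0.1195 0.074 ]
band [0.5564 0.0631 0.045 ]
legmid [ 0.5472 -0.0182  0.045 ]
lugtip [ 0.595  -0.0574  0.048 ]
lugroot [ 0.5472 -0.0511  0.048 ]
pin [0.5301 0.0409 0.045 ]
levtip [ 0.4748 -0.0924  0.045 ]
0.23648659172785522 exp .237
[np.float64(80.53021501929015), np.float64(81.27742688924556), np.float64(81.18272537315883)] 0.2769307787867953 0.19703443310785831
mouth [0.55009402 0.02607195] [0.16452746 0.9863725 ] [-0.9863725   0.16452746]
cornA [  -0.5 -100.3]
cornB [-0.4 96.7]
backA [279.3 -97.1]
backB [276.5 100.3]
foot [-141.7    0. ]
plunger [94.7  0. ]
band [37.5 -0.1]
legmid [-44.2  -4.4]
lugtip [-74.9 -58. ]
lugroot [-76.6  -9.8]
pin [11.4 22.2]
levtip [-129.3   54.8]
```

```bash
python3 -m pendant '[[1,[0,0,0],[0,0,10.2]],[1,[0,0,0],[0,0,10.2]],[1,[0,0,0],[0,0,10.2]],[1,[0,0,0],[0,0,10.2]],[1,[0,0,0],[0,0,10.2]],[1,[0,0,0],[0,0,10.2]],[1,[0,0,0],[0,0,10.0]],[1,[0,0,0],[0,0,10.0]]]' 20
cat >> h.py <<'E'
O=np.array([.5501,.0261]); A=np.radians(80.9); EX=np.array([np.cos(A),np.sin(A)]); EY=np.array([-EX[1],EX[0]])
def W(x,y,z): return np.array([*(O+x*EX+y*EY),z])
def E_(p): d=np.array(p)[:2]-O; return (1e3*np.array([d@EX,d@EY,p[2]])).round(1)
def rel(x,y,z):
    "shift in tool axes, mm, to easel point (m), and the state"
    s=r.get_state(); T=R.from_quat(s['eef_rot'])
    print('t',s['clock'],'easel',E_(s['tool_pos']),'shift',(1e3*T.inv().apply(W(x,y,z)-s['tool_pos'])).round(1),'turn',np.degrees((T.inv()*R.from_matrix(np.array([[*EX,0],[*-EY,0],[0,0,-1]]).T)).as_rotvec()).round(2),'F',s['contact_force'].round(1),'ff',s['finger_force'],'op',s['opening'])
E
python3 -c "
from h import *
rel(.095,0,.14);print(r.get_state()['q'])"
```

```text
clock: 1.1
tool_pos: [0.1903, 0.5949, 0.2382]
eef_rot: [0.762, 0.648, -0.0, 0.0]
contact_force: [0.4, -0.1, 0.4]
opening: 0.115
finger_force: 0.0
t 1.1 easel [504.8 445.3 238.2] shift [-408.3  446.5   98.6] turn [-0.01  0.06 -0.17] F [ 0.4 -0.1  0.4] ff 0.0 op 0.11496778702029792
[-1.45555974  0.697208    0.22019574  1.57933768 -0.18216589  0.88632173
 -1.33128563]
```

```bash
python3 -m pendant '[[1,[-40,44,0],[0,0,0]],[1,[-40,44,0],[0,0,0]],[1,[-40,44,0],[0,0,0]],[1,[-40,44,0],[0,0,0]],[1,[-40,44,0],[0,0,0]],[1,[-40,44,0],[0,0,0]],[1,[-40,44,0],[0,0,0]],[1,[-40,44,0],[0,0,0]]]' && python3 -c "
from h import *
rel(.095,0,.14);print(r.get_state()['q'])"
```

```text
clock: 2.1
tool_pos: [0.4892, 0.2229, 0.2385]
eef_rot: [0.76, 0.65, -0.0, -0.0]
contact_force: [0.6, 0.8, 0.3]
opening: 0.006
finger_force: 0.0
t 2.1 easel [184.7  91.2 238.5] shift [-89.9  91.   98.5] turn [-0.03  0.    0.17] F [0.6 0.8 0.3] ff 0.0 op 0.005967937759327063
[-0.60287863  0.57741762  0.14547979  1.84079527 -0.11906448  0.73217076
 -0.54773944]
```

```bash
python3 -m pendant '[[1,[-40,40,10],[0,0,0]],[1,[-40,40,20],[0,0,0]],[1,[-9,10,30],[0,0,0]],[1,[-1,1,20],[0,0,0]],[1,[0,0,0],[0,0,0]],[1,[0,0,0],[0,0,0]]]' && python3 -c "
from h import *
rel(.095,0,.09);d=snap('wrist','w1');print(d['tool_from_camera']);snap('top','t1')
for p in [(0,0,.045),(.095,0,.074),(.0375,0,.045),(-.07,-.034,.045)]: print(p,proj('w1',W(*p)))"
```

```text
clock: 2.85
tool_pos: [0.5645, 0.1219, 0.1593]
eef_rot: [0.76, 0.65, 0.0, 0.0]
contact_force: [0.3, 0.8, -0.1]
opening: 0.008
finger_force: 0.0
t 2.85 easel [ 96.8   0.9 159.3] shift [-1.9  0.8 69.3] turn [ 0.03 -0.03  0.19] F [ 0.3  0.8 -0.1] ff 0.0 op 0.007604658581076594
[[-1.06650858e-03  9.55139904e-01  2.96153046e-01  7.65315230e-02]
 [ 9.99998666e-01  6.52382568e-04  1.49716690e-03 -1.10143901e-03]
 [ 1.23679876e-03  2.96154248e-01 -9.55139326e-01 -1.46184241e-01]
 [ 0.00000000e+00  0.00000000e+00  0.00000000e+00  1.00000000e+00]]
(0, 0, 0.045) [323.45545987 348.52330272]
(0.095, 0, 0.074) [324.3632263  245.97583039]
(0.0375, 0, 0.045) [323.66705267 305.58633188]
(-0.07, -0.034, 0.045) [363.50212805 420.82433755]
```

View pics/w1.png

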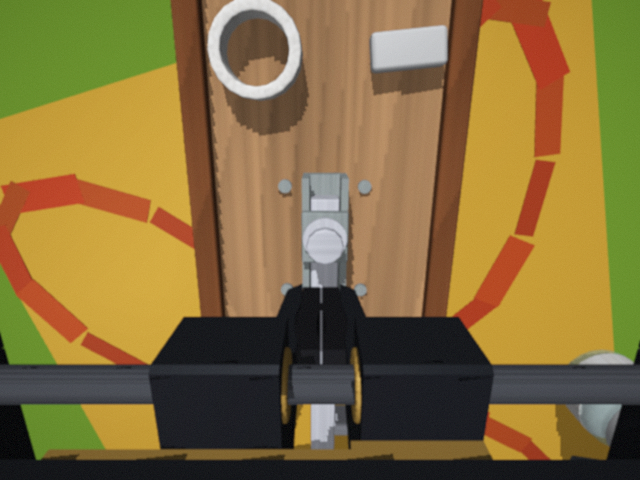

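The plunger's head shows at (325,241), within about 3 mm of where it was predicted. The tool is already above it, so I press.

```bash
python3 -m pendant '[[1,[0,1,35],[0,0,0]],[1,[0,0,35],[0,0,0]],[1,[0,0,10],[0,0,0]],[1,[0,0,3],[0,0,0]],[1,[0,0,3],[0,0,0]],[1,[0,0,2],[0,0,0]],[1,[0,0,2],[0,0,0]],[1,[0,0,0],[0,0,0]]]' && python3 -c "
from h import *
rel(.095,0,.066)"
```

```text
clock: 3.95
tool_pos: [0.5663, 0.1214, 0.0692]
eef_rot: [0.76, 0.65, 0.001, 0.0]
contact_force: [0.8, 0.1, 4.8]
opening: 0.006
finger_force: 1.7
t 3.95 easel [96.7 -0.9 69.2] shift [-1.7 -0.9  3.2] turn [ 0.11 -0.05  0.15] F [0.8 0.1 4.8] ff 1.6756714626671965 op 0.005546112827724659
```

```bash
python3 -m pendant '[[1,[0,0,2],[0,0,0]],[1,[0,0,2],[0,0,0]],[1,[0,0,1],[0,0,0]],[1,[0,0,0],[0,0,0]],[1,[0,0,0],[0,0,0]]]' && python3 -c "
from h import *
rel(.095,0,.066)"
```

```text
clock: 4.58
tool_pos: [0.5664, 0.1215, 0.0663]
eef_rot: [0.76, 0.65, 0.001, 0.001]
contact_force: [-3.0, 0.0, 23.5]
opening: 0.008
finger_force: 12.0
t 4.575 easel [96.7 -1.  66.3] shift [-1.7 -1.   0.3] turn [ 0.15 -0.08  0.14] F [-3.   0.  23.5] ff 11.953043882385828 op 0.008036023429613142
```

```bash
python3 -m pendant '[[1,[0,0,-40],[0,0,0]],[-1,[0,0,-40],[0,0,0]],[-1,[-50,-4,0],[0,0,0]],[-1,[-50,-4,0],[0,0,0]],[-1,[-49,-4,0],[0,0,0]],[-1,[0,0,20],[0,0,0]],[-1,[0,0,0],[0,0,0]],[-1,[0,0,0],[0,0,0]]]' && python3 -c "
from h import *
rel(-.052,.011,.02);snap('wrist','w2');snap('scene','s2')
for p in [(0,0,.045),(.0375,0,.045),(-.07,-.059,.048),(-.07,-.01,.048),(-.142,0,.045)]: print(p,proj('w2',W(*p)))"
```

```text
clock: 5.58
tool_pos: [0.5302, -0.0232, 0.1236]
eef_rot: [0.76, 0.65, -0.0, -0.0]
contact_force: [0.7, -0.1, -0.4]
opening: 0.779
finger_force: 0.0
t 5.575 easel [-51.8  11.9 123.6] shift [ -0.3   1.  103.6] turn [-0.05 -0.03  0.23] F [ 0.7 -0.1 -0.4] ff 0.0 op 0.7790529819813581
(0, 0, 0.045) [344.02742888 162.44790347]
(0.0375, 0, 0.045) [345.45281918  93.86438109]
(-0.07, -0.059, 0.048) [435.7221461  275.90488272]
(-0.07, -0.01, 0.048) [357.84458043 275.62564895]
(-0.142, 0, 0.045) [339.71474946 369.95509938]
```

View pics/w2.png

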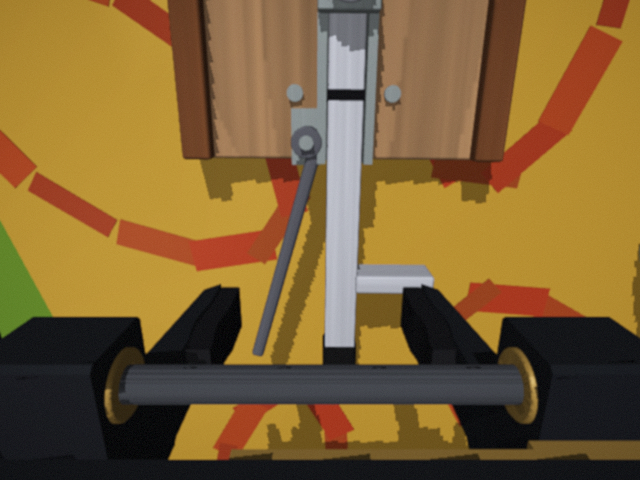

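```bash
python3 -c "
from h import *
for n,u,v,z in [('band',346,94.5,.045),('lugtop',395,277.5,.048),('lugtip',432,279,.048),('pin',306,143,.047),('levtipL',253,352,.045),('levL110',263,315,.045),('mouthplate',370,164,.047),('panel',480,159,.03),('panelL',200,158,.03)]: print(n,E_(px('w2',u,v,z)))"
```

```text
band [37.2 -0.3 45. ]
lugtop [-71.2 -33.5  48. ]
lugtip [-72.1 -56.8  48. ]
pin [11.1 22.  47. ]
levtipL [-127.9   59.4   45. ]
levL110 [-99.6  51.4  45. ]
mouthplate [ -0.6 -14.9  47. ]
panel [  0.7 -85.   30. ]
panelL [ 0.8 88.4 30. ]
```

```bash
python3 -m pendant '[[-1,[0,0,30],[0,0,0]],[-1,[0,0,30],[0,0,0]],[-1,[0,0,30],[0,0,0]],[-1,[0,0,14],[0,0,0]],[-1,[-6,0,0],[0,0,0]],[-1,[-6,0,0],[0,0,0]],[-1,[-6,0,0],[0,0,0]],[-1,[0,0,0],[0,0,0]]]' 20 && python3 -c "
from h import *
rel(-.0985,.012,.02)"
```

```text
clock: 6.68
tool_pos: [0.5279, -0.0405, 0.0204]
eef_rot: [0.759, 0.651, 0.001, -0.001]
contact_force: [-0.0, 4.5, -3.7]
opening: 1.002
finger_force: 2.4
t 6.675 easel [-69.2  11.4  20.4] shift [-29.3  -0.7   0.3] turn [ 0.03 -0.14  0.27] F [-0.   4.5 -3.7] ff 2.361814007163048 op 1.001990392412929
```

```bash
python3 -m pendant '[[-1,[-6,0,0],[0,0,0]],[-1,[-6,0,0],[0,0,0]],[-1,[-6,0,0],[0,0,0]],[-1,[-6,0,0],[0,0,0]],[-1,[-4,0,0],[0,0,0]],[-1,[0,0,0],[0,0,0]],[-1,[0,0,0],[0,0,0]]]' && python3 -c "
from h import *
rel(-.0985,.012,.02);snap('wrist','w3');crop('w3',160,60,360,270,2.2,'c3')
for p in [(0,0,.045),(0,16,.047)]: print(p,proj('w3',W(*p)))"
```

```text
clock: 7.55
tool_pos: [0.5234, -0.0673, 0.0204]
eef_rot: [0.759, 0.651, 0.001, -0.001]
contact_force: [0.8, 7.2, -2.6]
opening: 1.0
finger_force: 3.2
t 7.55 easel [-96.4  11.6  20.4] shift [-2.1 -0.4  0.4] turn [ 0.   -0.16  0.33] F [ 0.8  7.2 -2.6] ff 3.1750930845737457 op 1.0004653360242566
(0, 0, 0.045) [367.01602071  45.87006139]
(0, 16, 0.047) [-58479.13474134   -252.38610309]
```

View pics/c3.png

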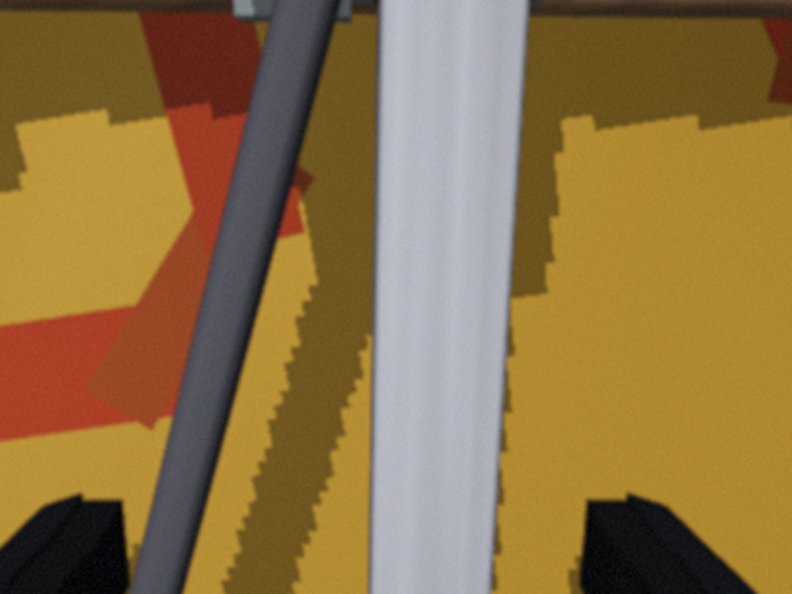

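The leg is out, the lever (crop (150,560)) lies clear between the fingers; the band is above this crop, so I crop higher.

```bash
python3 -c "
from h import *
crop('w3',280,0,160,110,5,'c4')"
```

```text
(no output)
```

View pics/c4.png

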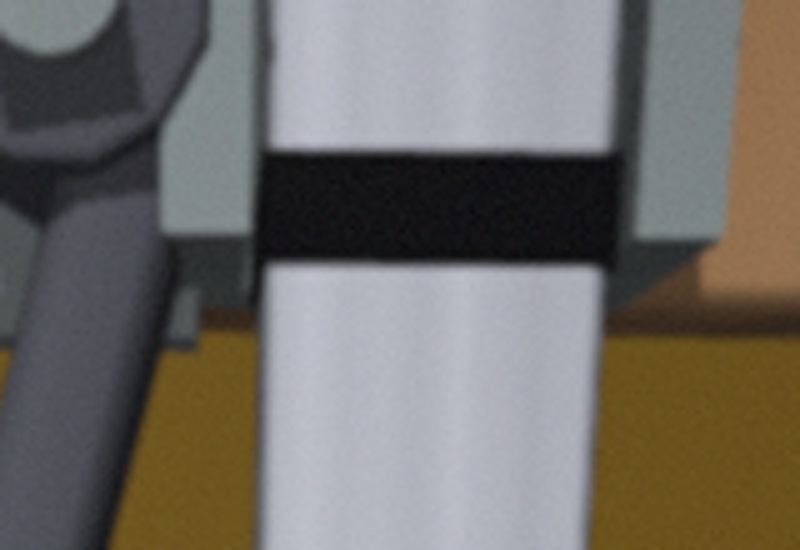

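```bash
python3 -c "
from h import *
f=lambda u,v,z:E_(px('w3',280+(u+.5)/5-.5,(v+.5)/5-.5,z))
print(f(440,152,.045),f(440,263,.045),f(440,207.5,.045),f(680,240,.047),f(205,236,.047))"
```

```text
[ 4.1 -0.  45. ] [-1.7 -0.2 45. ] [ 1.3 -0.1 45. ] [ -0.7 -13.7  47. ] [-0.6 13.4 47. ]
```

```bash
python3 -m pendant '[[-1,[-2,0,0],[0,0,0]],[-1,[0,0,0],[0,0,0]],[-1,[0,0,0],[0,0,0]],[-1,[0,0,0],[0,0,0]],[-1,[0,3,0],[0,0,0]],[-1,[0,3,0],[0,0,0]],[-1,[0,0,0],[0,0,0]],[-1,[0,0,0],[0,0,0]]]' 20 && python3 -c "
from h import *
rel(-.0985,.005,.02);snap('wrist','w4')
g=np.load('pics/w4.npz')['img'].mean(2)[:110,350:385].mean(1);b=np.where(g<g.min()+45)[0];print(b, E_(px('w4',367,b.mean(),.045)))"
```

```text
clock: 8.6
tool_pos: [0.5262, -0.0694, 0.0201]
eef_rot: [0.759, 0.651, -0.001, -0.003]
contact_force: [-4.4, 8.2, -0.2]
opening: 0.998
finger_force: 4.0
t 8.6 easel [-98.1   8.5  20.1] shift [-0.4  3.5  0.1] turn [-0.32 -0.17  0.37] F [-4.4  8.2 -0.2] ff 4.041748345771339 op 0.9975888172484965
[31 32 33 34 35 36 37 38 39 40 41 42 43 44 45 46 47 48 49 50 51] [-0.4 -3.1 45. ]
```

```bash
python3 -m pendant '[[0.3,[0,0,0],[0,0,0]],[0.3,[0,0,0],[0,0,0]],[0.3,[0,0,0],[0,0,0]],[0.3,[0,0,0],[0,0,0]],[0.3,[0,0,0],[0,0,0]]]' 20 && python3 -c "
from h import *
rel(-.0985,.005,.02);snap('wrist','w5')
g=np.load('pics/w5.npz')['img'].mean(2)[:110,350:385].mean(1);b=np.where(g<g.min()+45)[0];print(b, E_(px('w5',367,b.mean(),.045)))"
```

```text
clock: 9.28
tool_pos: [0.5341, -0.0704, 0.0214]
eef_rot: [0.759, 0.651, 0.005, 0.003]
contact_force: [5.6, 5.8, -0.8]
opening: 0.458
finger_force: 4.4
t 9.275 easel [-97.9   0.5  21.4] shift [-0.6 -4.5  1.4] turn [ 0.6  -0.21  0.34] F [ 5.6  5.8 -0.8] ff 4.370610667167512 op 0.4582342342794946
[33 34 35 36 37 38 39 40 41 42 43 44 45 46 47 48 49 50 51 52 53 54] [ -0.6 -11.   45. ]
```

```bash
python3 -m pendant '[[1,[0,0,0],[0,0,0]],[1,[0,0,0],[0,0,0]],[1,[0,0,0],[0,0,0]],[1,[0,0,0],[0,0,0]],[1,[0,0,0],[0,0,0]]]' 25 && python3 -c "
from h import *
rel(-.0985,.005,.02);snap('wrist','w5b');snap('scene','s5')"
```

```text
clock: 9.95
tool_pos: [0.531, -0.07, 0.0212]
eef_rot: [0.759, 0.651, 0.003, 0.0]
contact_force: [1.7, 7.0, 2.1]
opening: 0.326
finger_force: 26.3
t 9.95 easel [-97.9   3.7  21.2] shift [-0.6 -1.3  1.2] turn [ 0.23 -0.2   0.3 ] F [1.7 7.  2.1] ff 26.327501256018877 op 0.3264323395663263
```

View pics/w5b.png

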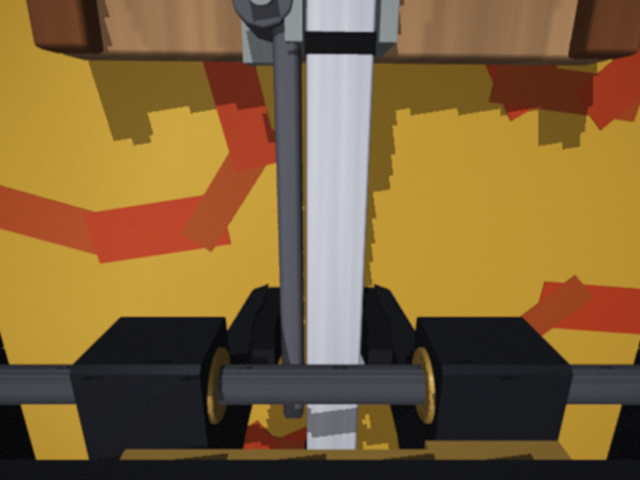

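Lever lies parallel to the leg, both between the fingers; the band is at about (338,43), level with the channel's end (~row 50). I'll settle and check once more.

```bash
python3 -m pendant '[[1,[0,0,0],[0,0,0]],[1,[0,0,0],[0,0,0]],[1,[0,0,0],[0,0,0]],[1,[0,0,0],[0,0,0]]]' 25 && python3 -c "
from h import *
rel(-.0985,.005,.02);snap('wrist','w6')
g=np.load('pics/w6.npz')['img'].mean(2)[:110,318:360].mean(1);b=np.where(g<g.min()+45)[0];print(b, E_(px('w6',338,b.mean(),.045)));crop('w6',240,0,160,110,5,'c6')"
```

```text
clock: 10.55
tool_pos: [0.531, -0.07, 0.0212]
eef_rot: [0.759, 0.651, 0.003, 0.0]
contact_force: [1.9, 6.4, 1.6]
opening: 0.327
finger_force: 26.3
t 10.55 easel [-97.9   3.7  21.2] shift [-0.6 -1.3  1.2] turn [ 0.24 -0.2   0.3 ] F [1.9 6.4 1.6] ff 26.327041424810886 op 0.32702406021741276
[33 34 35 36 37 38 39 40 41 42 43 44 45 46 47 48 49 50 51 52] [-0.5  0.5 45. ]
```

View pics/c6.png

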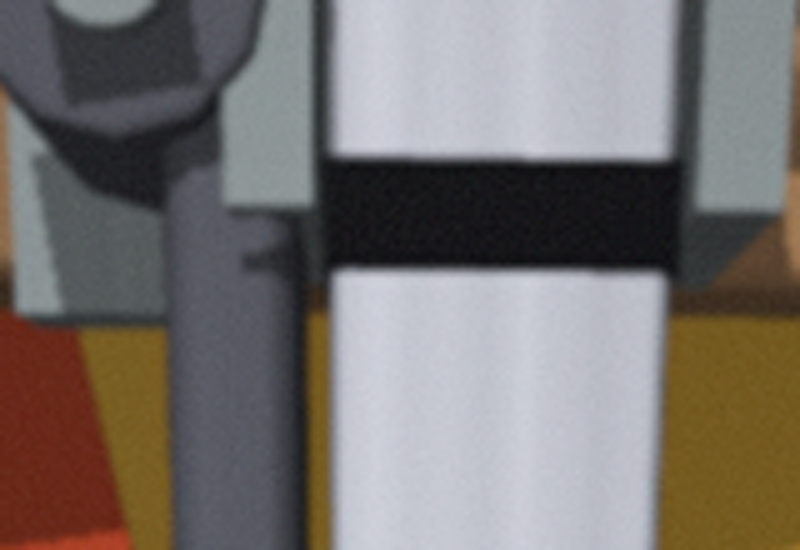

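The black band (crop rows 160–268) straddles the channel's end (row ~210), with the lever parallel to the leg. I'm handing the job in.

```bash
python3 -c "
from plant import r
print(r.finish_job())"
```

```text
the job is handed in; nothing more can be done
None
```

I handed the job in at about 10.6 s of the 48 s. The plunger was pressed to its stop and the leg drawn out to its mark (band within about 1 mm of the mouth in the last picture). The lever is closed, and leg and lever are held together at about 26 N; the verdict was not shown.

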